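# Fit the label-roll spindle into its stand

## Robot

A 6-joint arm with a two-finger parallel gripper is mounted at the origin on the work surface. World frame = base frame: x ahead of the robot, y to its left, z up, the work surface at z = 0. Lengths are in m, angles in rad, forces in N, time in s.
With the tool pointing down it reaches from about 0.3 to 0.775 m from the base axis. Payload 14.6 kg.
Tool frame: the origin (TCP) lies on the centre line of the jaws, within the pads' length; the fingertips stand 19 mm ahead of it and the grasp point (between the pads) is the TCP; z points along the fingers, y is the direction in which the jaws open and shut (so a half turn about z gives the same grasp; the last joint's range is limited). The gripper opens to 94 mm and grips with 3 to 60 N. Pads are 16 mm wide; open, the fingers measure 119 mm over their backs; the gripper's body (75 mm by 177 mm) begins 78 mm behind the grasp point.
Start: joints at [-1.387, 0.3, 1.521, -0, 1.321, -0.067], TCP at [0.136, -0.533, 0.187] pointing down, gripper open.
Joint ranges: [-3.03, 3.03], [-0.79, 2.21], [0.23, 2.52], [-1.04, 4.18], [0, 3.07], [-2.55, 2.55]. Speed limits (rad/s): [2.22, 2.22, 2.57, 3.14, 3.14, 3.14].

## Interface

Orientations are given as [roll, pitch, yaw] about the fixed x, y, z axes, in that order (R = Rz(yaw) Ry(pitch) Rx(roll)).
In Python, from station import ctrl gives the robot as it stands. The module is installed in compiled form; this text tells all that it offers.
- The arm moves only by the shell command python3 -m creep 'ROWS' [FORCE]. ROWS is a JSON object of lists of equal length, an entry for each row: "translation": the shift along the world's x, y, z in mm, a list of three; "yaw": the turn about the world's z in rad; "gripper": the closure in counts, from 0 (fully open) to 255 (shut). A call has 1 to 5 rows; each row is the pose to reach, as a shift and turn from the pose measured when the call began; what a row does not reach only later rows make up. A row lasts 1/12 s, in which the tool goes at most 41.7 mm and 7.16 degrees, less where a joint would pass 70% of its speed; a pose out of reach is approached as far as the arm can. A call with a gripper value outside its range is refused whole. The fingers move at their own pace and stop on an object; FORCE is the grip in N (left out, the last holds). Time passes only in rows, so rows that repeat a pose let the fingers close. It gives the time, the measured TCP pose, the force and the opening at its end, in the units of the state.
- ctrl.get_obs(): the state, without advancing time (a new reading comes with each control period).
- ctrl.camera(name): name is "side" or "top" or "wrist"; returns a dict with "pixels" (480x640x3 uint8, red, green, blue), "depth" (480x640 float32, m along the optical axis (not along the pixel's ray), 0 where there is no reading), "fx", "fy", "cx", "cy" (pixels), "dist" ([k1, k2, p1, p2, k3] as OpenCV has them; the pictures are not rectified), "R" (3x3) and "t" (3): a world point X has camera coordinates R X + t; the wrist camera has in their place "tool_from_camera" (4x4, takes a point from camera to tool coordinates, whose origin is the TCP and whose axes are the flange's). Camera axes: x right, y down, z forward; pixel columns grow to the right and rows downward; lengths in m; the calibration is good to about 2 mm. A picture is of the moment at which its call begins: read the wrist's pose just before it.
- ctrl.hand_in(): hands the job in, once; it reports no verdict.
The state is a dict: "time_s": time; "qpos": joint angles; "joint_vel": joint speeds; "tau": joint torques, N m; "ee_pos": TCP position; "eef_rot": TCP orientation; "force": force on the tool from outside, world axes, zero at the start; "moment": the same for the moment, N m; "grip_width": finger opening in m.
Only numpy, scipy, OpenCV 4.12 (cv2) and the standard library are available. Lean on these libraries where they do the work, as an engineer would, in place of code of your own. Each camera call takes 0.05 s, during which the arm holds its last target. There are 200 camera calls.

## Task

Put the long sprung label-roll spindle into the steel stand on the counter: squeeze its two side plates together so that it shortens, hold it between the two end cups and let it spring out, so that both rod ends sit in the cups and it stays there. Leave the short label spindle where it lies.

Things in the scene. Friction and masses are not known exactly. Their poses are not given: they have to be found in the camera images.
- spindle_center (a point): Long label spindle (sizes in mm): level steel rod 12 thick, 206 long free, through two upright grey plates (60 wide, 70 tall, 4 thick; outer faces 70 apart free) on whose lower edges it stands; white roll and coil spring between. 190 g. Point: on the rod axis, 28 above the plates' foot, 42 below their top, midway between the free plates, fixed to the +y plate. Own y: along the rod; z: up.
- plunger (a joint): Squeeze of the long spindle: its -y plate and rod end slide to the +y plate; 0 = free, 0.030 m = stop (plates 40 mm over outer faces, 176 mm long), about 0.004 when in the cups. Spring 2 N free, 9.5 N at the stop. Grip the plates' outer faces from above, fingers closing along the rod, tips above the rod; 20 to 25 N shuts it, with the two ends then even about the fingers' middle.
- stand_center (a point): Fixed steel stand: base 85 x 242 x 8 mm, two upright cheeks 103 mm high, each with a round grey cup on its inner face, open to the other cup (bore 34, outside 42, 8 deep). Point: midway between the cups on their axis, 75 mm above the counter. Own y: the level line through the cups; z: up. Rims at y = +-93 mm, cup floors at +-101, cheeks' outsides +-113. The spindle goes in either way round.
- short_center (a point): Short label spindle, to be left alone: same plates, roll and rod thickness, but unsprung and only 120 mm long (rod stands out 25 mm beyond each plate; 68 on the long one). Point: on its rod axis, midway between the plates, 28 mm above the counter. Own y: along the rod.
Things that resemble listed ones, but are neither listed nor needed, are in the scene too. Leave any green or yellow look-alike of the part that bears spindle_center alone.

How it is judged:
At the end, for the whole second after the job is handed in: The long spindle is between the cups with both rod ends in them: its middle within 14 mm of the stand's point in height and across, 6 mm along the cup line, its rod within 10 degrees of that line, the spring let out to less than 9 mm of squeeze and still; the short spindle within 30 mm of its start (x of spindle_center in the frame of stand_center between -0.014 and 0.014 m and y of spindle_center in the frame of stand_center between -0.006 and 0.006 m and z of spindle_center in the frame of stand_center between -0.014 and 0.014 m and angle between the y axis of spindle_center and the y axis of stand_center, either way round below 0.17 rad and value of joint plunger below 0.009 m and velocity of joint plunger between -0.02 and 0.02 m/s and distance of short_center from where it was at the start of the episode below 0.03 m); the robot touches nothing.
It fails at once if the short label spindle is shoved or carried more than 30 mm from its place (distance of short_center from where it was at the start of the episode above 0.03 m).
It also fails if it takes over 40 s, if anything falls off the work surface, if the arm or the gripper's body presses on something with over 40 N, if the wrist force passes 120 N, or if a joint passes its speed limit or range.

## Working session

There is one attempt and no reset: what is moved stays moved. The work goes in short steps, Python scripts to look and compute and a shell command to move; the robot and the scene stay as the last step left them, time stands still between calls to the robot, and variables do not carry over. Pictures are saved under pics/ and viewed, about 8 in all and at most 12, crops included, and the job is handed in when it is done.

```bash
mkdir -p pics; cat > h.py <<'E'
from station import ctrl
import numpy as np, cv2
from scipy.spatial.transform import Rotation as Ro
def shot(n):
    o=ctrl.get_obs(); c=ctrl.camera(n)
    if n=="wrist":
        T=np.eye(4); T[:3,:3]=Ro.from_euler('xyz',o['eef_rot']).as_matrix(); T[:3,3]=o['ee_pos']
        W=T@np.array(c['tool_from_camera']); c['R']=W[:3,:3].T; c['t']=-W[:3,:3].T@W[:3,3]
    c['R']=np.array(c['R']);c['t']=np.array(c['t']).ravel()
    c['K']=np.array([[c['fx'],0,c['cx']],[0,c['fy'],c['cy']],[0,0,1]])
    return c
def save(c,f): cv2.imwrite(f,c['pixels'][:,:,::-1])
def rays(c,px):
    u=cv2.undistortPoints(np.array(px,float).reshape(-1,1,2),c['K'],np.array(c['dist'],float)).reshape(-1,2)
    d=np.c_[u,np.ones(len(u))]@c['R']; return -c['R'].T@c['t'],d
def onz(c,px,z):
    o,d=rays(c,px); return o+d*((z-o[2])/d[:,2])[:,None]
def bydepth(c,px):
    o,d=rays(c,px); z=np.array([c['depth'][int(p[1]),int(p[0])] for p in px]); return o+d*z[:,None]
def cloud(c):
    v,u=np.mgrid[0:480,0:640]; px=np.c_[u.ravel(),v.ravel()]
    o,d=rays(c,px); P=(o+d*c['depth'].ravel()[:,None]).reshape(480,640,3); P[c['depth']==0]=np.nan; return P
E
python3 - <<'E'
from h import *
print(ctrl.get_obs())
for n in("top","side"):
    c=shot(n); save(c,f"pics/{n}0.png"); print(n,-c['R'].T@c['t'],c['R'][2])
    np.save(n+"0.npy",c,allow_pickle=True)
E
```

```text
{'time_s': 0.0, 'qpos': array([-1.38658696e+00,  3.00441349e-01,  1.52160759e+00,  8.25791300e-07,
        1.32071457e+00, -6.66080315e-02]), 'joint_vel': array([-0.00075631, -0.00245532,  0.00096402, -0.00183804,  0.00177244,
        0.00048132]), 'tau': array([ 9.70179208e-04, -5.31800723e+01, -3.52735341e+01,  7.08681252e-02,
        2.43313605e-02, -8.54640280e-05]), 'ee_pos': array([ 0.1364459 , -0.53249735,  0.18649146]), 'eef_rot': array([-3.14042445e+00, -7.87284171e-05,  2.50817150e-01]), 'force': array([ 0.45581947,  0.00448548, -0.18535095]), 'moment': array([ 0.00037658, -0.03570659,  0.00472331]), 'grip_width': 0.09387057549876611}
top [0.34857776 0.13095551 1.28574167] [ 0.08647648  0.02496635 -0.99594101]
side [0.12159517 0.6287612  0.71267252] [ 0.40744094 -0.53417246 -0.74071025]
```

View pics/top0.png

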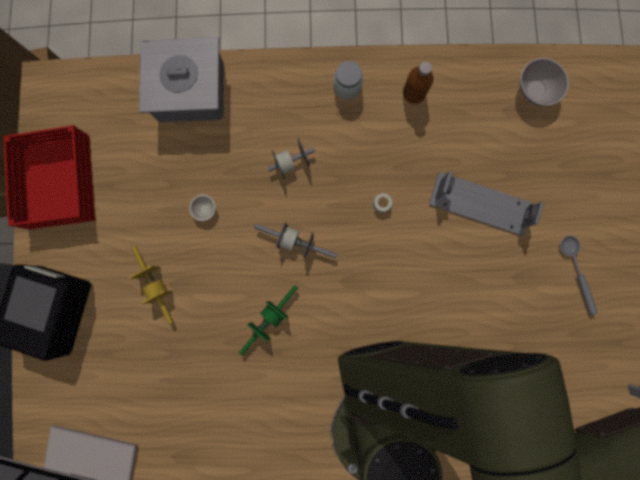

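View pics/side0.png

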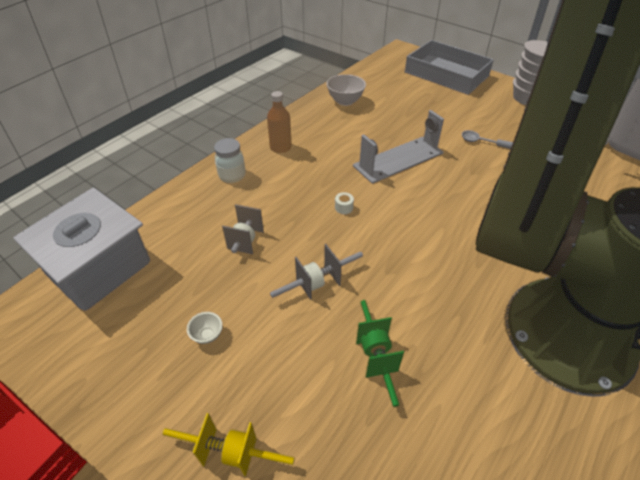

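Top view: long spindle with rod ends at about (257,227) and (335,257), short one at (290,160), stand spanning (440,190) to (535,215). Side view: rod ends at (273,293) and (361,256).

```bash
python3 - <<'E'
from h import *
T=np.load("top0.npy",allow_pickle=True).item();S=np.load("side0.npy",allow_pickle=True).item()
def tri(a,b):
    o1,d1=rays(T,[a]);o2,d2=rays(S,[b]);d1=d1[0];d2=d2[0]
    s=np.linalg.lstsq(np.c_[d1,-d2],o2-o1,rcond=None)[0]
    p,q=o1+s[0]*d1,o2+s[1]*d2; return ((p+q)/2).round(4),np.linalg.norm(p-q).round(4)
for a,b in(((257,227),(361,256)),((335,257),(273,293)),((257,227),(273,293)),((335,257),(361,256))): print(a,b,tri(a,b))
print("onz",onz(T,[(257,227),(335,257)],.028).round(4),onz(S,[(273,293),(361,256)],.028).round(4))
for n,c in(("T",T),("S",S)):
    P=cloud(c); 
    if n=="T": box=(slice(165,245),slice(425,550))
    else: box=(slice(105,185),slice(350,450))
    Q=P[box].reshape(-1,3); Q=Q[np.isfinite(Q[:,0])]
    b=Q[(Q[:,2]>.004)&(Q[:,2]<.013)]; t=Q[Q[:,2]>.03]
    for m in(b,t):
        if len(m)>5: r=cv2.minAreaRect((m[:,:2]*1000).astype(np.float32)); print(n,len(m),r,m[:,2].max())
    if n=="T":
        box=(slice(215,270),slice(245,345))
    else: box=(slice(240,305),slice(265,370))
    Q=P[box].reshape(-1,3); Q=Q[np.isfinite(Q[:,0])]; m=Q[Q[:,2]>.02]
    print(n,"sp",len(m),cv2.minAreaRect((m[:,:2]*1000).astype(np.float32)),m[:,2].max())
E
```

```text
(257, 227) (361, 256) (array([0.4107, 0.2493, 0.1878]), np.float64(0.1304))
(335, 257) (273, 293) (array([ 0.4861,  0.1753, -0.0801]), np.float64(0.186))
(257, 227) (273, 293) (array([0.4916, 0.2936, 0.0287]), np.float64(0.0028))
(335, 257) (361, 256) (array([0.4163, 0.1103, 0.0221]), np.float64(0.0008))
onz [[0.4905 0.2928 0.028 ]
 [0.4156 0.1102 0.028 ]] [[0.4932 0.2939 0.028 ]
 [0.4141 0.1149 0.028 ]]
T 2793 ((536.0439453125, -259.9180908203125), (303.6105651855469, 193.3799285888672), 89.15460205078125) 0.012981462848342673
T 600 ((538.074951171875, -245.63999938964844), (226.791015625, 51.97562026977539), 70.21665954589844) 0.11118593982379776
T sp 818 ((456.36090087890625, 203.32534790039062), (205.89479064941406, 59.46662521362305), 68.47745513916016) 0.0764828637718904
S 1598 ((572.0992431640625, -256.6744384765625), (244.86859130859375, 163.7442626953125), 70.67247009277344) 0.012952839361051294
S 858 ((537.0901489257812, -243.86761474609375), (229.33596801757812, 55.52939224243164), 70.43793487548828) 0.10536630833280392
S sp 1402 ((448.065185546875, 214.27069091796875), (181.25045776367188, 131.78152465820312), 38.47222137451172) 0.07280410158313477
```

```bash

python3 -m creep '{"translation":[[79,184,20],[79,184,20],[79,184,20],[79,184,20],[79,184,20]],"yaw":[-0.2,-0.2,-0.2,-0.2,-0.2],"gripper":[0,0,0,0,0]}' 20
python3 -m creep '{"translation":[[79,184,20],[79,184,20],[79,184,20],[79,184,20],[79,184,20]],"yaw":[-0.2,-0.2,-0.2,-0.2,-0.2],"gripper":[0,0,0,0,0]}'
python3 -m creep '{"translation":[[79,184,0],[79,184,0],[79,184,0],[79,184,0],[79,184,0]],"yaw":[-0.2,-0.2,-0.2,-0.2,-0.2],"gripper":[0,0,0,0,0]}'
python3 - <<'E'
from h import *
print(ctrl.get_obs())
E
```

```text
time_s: 0.52
ee_pos: [0.2158, -0.3462, 0.2065]
eef_rot: [-3.14, -0.0, 0.051]
force: [0.2, 0.3, -0.8]
grip_width: 0.0939
time_s: 0.93
ee_pos: [0.2948, -0.1603, 0.2267]
eef_rot: [-3.14, -0.0, -0.15]
force: [1.0, -0.8, 0.6]
grip_width: 0.0938
time_s: 1.35
ee_pos: [0.3687, 0.0134, 0.2268]
eef_rot: [-3.14, -0.001, -0.35]
force: [1.1, 0.0, 0.3]
grip_width: 0.0941
{'time_s': 1.35, 'qpos': array([-6.39762077e-02, -1.53902415e-01,  1.91446542e+00,  1.13219685e-03,
        1.37969677e+00,  1.85701703e+00]), 'joint_vel': array([ 1.33598307e+00,  4.83463125e-01, -4.05058447e-01,  5.09789695e-04,
       -8.26571386e-02,  1.31741797e+00]), 'tau': array([ -9.19761568, -32.40202904, -32.13875413,   0.14249112,
         0.33050045,  -2.50433676]), 'ee_pos': array([0.36871839, 0.01337553, 0.22677396]), 'eef_rot': array([-3.14014974e+00, -9.64622177e-04, -3.50411913e-01]), 'force': array([1.09101771, 0.03181808, 0.34019746]), 'moment': array([ 0.01198529, -0.0723922 , -0.01272747]), 'grip_width': 0.09407848312812017}
```

```bash

python3 -m creep '{"translation":[[84,188,0],[84,188,0],[84,188,0],[84,188,0],[84,188,0]],"yaw":[-0.04,-0.04,-0.04,-0.04,-0.04],"gripper":[0,0,0,0,0]}'
python3 -m creep '{"translation":[[0,0,0],[0,0,0]],"yaw":[0,0],"gripper":[0,0]}'
python3 - <<'E'
from h import *
c=shot("wrist"); save(c,"pics/w1.png"); np.save("w1.npy",c,allow_pickle=True); o=ctrl.get_obs();print(o['ee_pos'],o['eef_rot'],o['qpos'])
print(cv2.projectPoints(np.array([[.4535,.2028,.07],[.491,.293,.028],[.416,.11,.028]]),cv2.Rodrigues(c['R'])[0],c['t'],c['K'],np.array(c['dist'],float))[0].ravel())
E
```

```text
time_s: 1.77
ee_pos: [0.4529, 0.2037, 0.2264]
eef_rot: [-3.14, -0.001, -0.39]
force: [1.6, -1.6, 0.4]
grip_width: 0.0939
time_s: 1.93
ee_pos: [0.4527, 0.2051, 0.2253]
eef_rot: [3.141, 0.001, -0.387]
force: [-0.5, -0.4, -0.3]
grip_width: 0.0938
[0.45250989 0.20390156 0.22569312] [-3.14156992e+00  4.12128178e-04 -3.88566235e-01] [3.49373525e-01 1.50677324e-01 1.61287009e+00 2.99620359e-04
 1.37833487e+00 2.30867874e+00]
[322.3954088  219.54983858 239.60068423 211.21022866 406.94691251
 211.42474132]
```

View pics/w1.png

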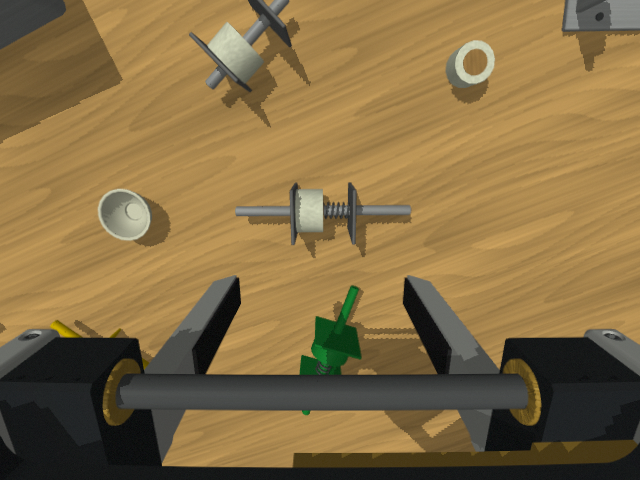

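Wrist view: the long spindle lies level in the image, rod ends at (235,211) and (411,211), plates at x≈294 and 353. The green look-alike is well clear of the fingers.

```bash
python3 - <<'E'
from h import *
c=np.load("w1.npy",allow_pickle=True).item(); T=np.load("top0.npy",allow_pickle=True).item()
e=onz(c,[(235,211),(411,211)],.028); print(e.round(4),e.mean(0).round(4),np.linalg.norm(e[0]-e[1]),np.degrees(np.arctan2(*(e[0]-e[1])[1::-1])))
# height: plates tops / rod across top+wrist
for a,b in(((257,227),(235,211)),((335,257),(411,211))):
    o1,d1=rays(T,[a]);o2,d2=rays(c,[b]);s=np.linalg.lstsq(np.c_[d1[0],-d2[0]],o2-o1,rcond=None)[0];print((o1+s[0]*d1[0]).round(4),(o2+s[1]*d2[0]).round(4))
P=cloud(c)[170:250,228:420].reshape(-1,3);P=P[np.isfinite(P[:,0])]
m=P[P[:,2]>.015]; print(m[:,2].max(),np.percentile(m[:,2],98),cv2.minAreaRect((m[:,:2]*1e3).astype(np.float32)))
m=P[P[:,2]>.05];print(cv2.minAreaRect((m[:,:2]*1e3).astype(np.float32)),len(m))
E
```

```text
[[0.4933 0.2979 0.028 ]
 [0.4147 0.1054 0.028 ]] [0.454  0.2017 0.028 ] 0.20798102478577077 67.78888595627315
[0.49   0.2923 0.0323] [0.4938 0.2963 0.0332]
[0.4152 0.1104 0.0355] [0.4169 0.1067 0.0357]
0.07171229042225324 0.07024587158275425 ((455.59954833984375, 201.43807983398438), (205.5631103515625, 60.08494567871094), 67.72779846191406)
((455.470458984375, 201.50485229492188), (69.86087036132812, 60.00788879394531), 67.91297149658203) 1140
```

```bash

python3 -m creep '{"translation":[[2,-2,-40],[2,-2,-80],[2,-2,-110],[2,-2,-130],[2,-2,-130]],"yaw":[0,0,0,0,0],"gripper":[0,0,0,0,0]}'
python3 -m creep '{"translation":[[0,0,-18],[0,0,-34],[0,0,-34],[0,0,-34]],"yaw":[0,0,0,0],"gripper":[0,0,0,0]}'
python3 - <<'E'
from h import *
o=ctrl.get_obs();print(o['ee_pos'],o['eef_rot'],o['force'])
E
```

```text
time_s: 2.4
ee_pos: [0.4524, 0.1999, 0.0924]
eef_rot: [3.137, 0.005, -0.39]
force: [-1.5, -0.6, 0.4]
grip_width: 0.0942
time_s: 2.73
ee_pos: [0.4527, 0.1993, 0.0597]
eef_rot: [3.138, 0.004, -0.391]
force: [-0.5, 0.1, 0.9]
grip_width: 0.094
[0.45273185 0.19932505 0.05973561] [ 3.13790894  0.00428843 -0.39097723] [-0.54749231  0.10810339  0.90452927]
```

```bash

python3 -m creep '{"translation":[[2,2,0],[2,2,0],[2,2,0],[2,2,0],[2,2,0]],"yaw":[0.003,0.003,0.003,0.003,0.003],"gripper":[40,80,110,140,150]}' 24
python3 -m creep '{"translation":[[0,0,0],[0,0,0],[0,0,0],[0,0,0],[0,0,0]],"yaw":[0,0,0,0,0],"gripper":[180,200,220,255,255]}' 24
python3 -m creep '{"translation":[[0,0,0],[0,0,0],[0,0,0],[0,0,0],[0,0,0]],"yaw":[0,0,0,0,0],"gripper":[255,255,255,255,255]}' 24
```

```text
time_s: 3.15
ee_pos: [0.4549, 0.2014, 0.0601]
eef_rot: [3.138, 0.004, -0.388]
force: [0.2, 0.8, 0.8]
grip_width: 0.0639
time_s: 3.57
ee_pos: [0.4548, 0.2014, 0.0601]
eef_rot: [3.138, 0.004, -0.388]
force: [0.2, 0.7, -0.2]
grip_width: 0.0309
time_s: 3.98
ee_pos: [0.4548, 0.2014, 0.0601]
eef_rot: [3.138, 0.004, -0.388]
force: [0.8, -0.5, 0.4]
grip_width: 0.0008
```

```bash
python3 - <<'E'
from h import *
c=shot("side"); cv2.imwrite("pics/s2.png",cv2.resize(c['pixels'][180:360,200:440,::-1],(800,600)))
c=shot("wrist"); save(c,"pics/w2.png"); np.save("w2.npy",c,allow_pickle=True)
E
```

```text
(no output)
```

View pics/s2.png

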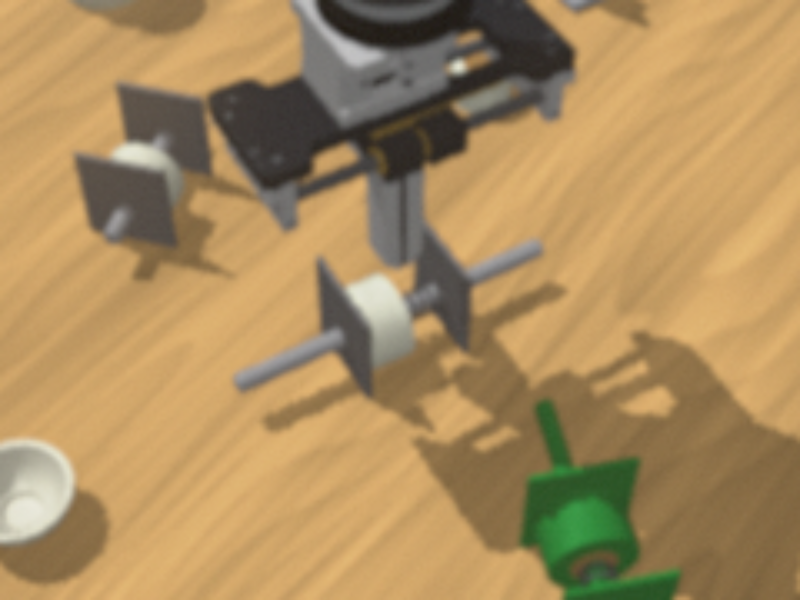

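View pics/w2.png

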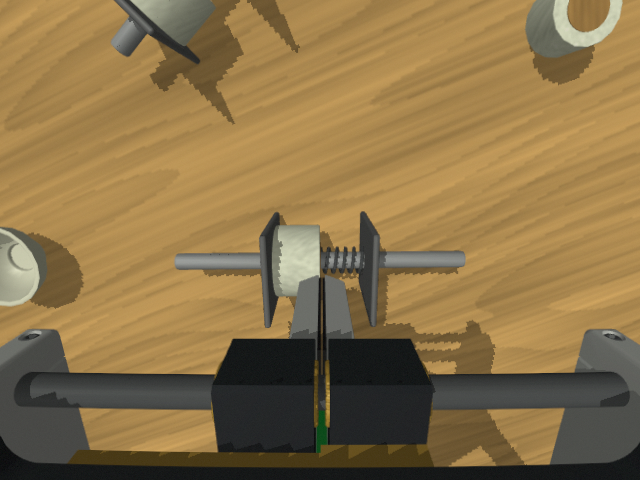

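```bash
python3 - <<'E'
from h import *
o=ctrl.get_obs();print(o['ee_pos'],o['eef_rot'],o['grip_width'])
w=np.load("w2.npy",allow_pickle=True).item(); s=shot("side")
print(np.array(w['tool_from_camera']).round(3))
for n,c in(("w",w),("s",s)):
    tip=o['ee_pos']-[0,0,.019]
    print(n,cv2.projectPoints(np.array([tip,o['ee_pos'],[.4548,.2016,.028],[.4548,.2016,.07]]),cv2.Rodrigues(c['R'])[0],c['t'],c['K'],np.array(c['dist'],float))[0].reshape(-1,2).round(0).tolist())
print("wrist depth pts",bydepth(w,[(310,290),(335,290),(310,310),(340,320),(310,250),(230,262),(420,259),(268,225)]).round(4))
# side crop -> full: x=200+u*.3, y=180+v*.3
print("side finger",bydepth(s,[(318,255),(318,245),(316,235),(325,252)]).round(4))
E
```

```text
[0.45483601 0.20138155 0.06011505] [ 3.13820002  0.00393452 -0.38792028] 0.00035707137404610587
[[-0.    -0.96  -0.28   0.081]
 [ 1.    -0.    -0.     0.001]
 [-0.    -0.28   0.96  -0.197]
 [ 0.     0.     0.     1.   ]]
w [[320.0, 266.0], [320.0, 277.0], [320.0, 260.0], [320.0, 284.0]]
s [[319.0, 268.0], [319.0, 262.0], [319.0, 273.0], [319.0, 259.0]]
wrist depth pts [[0.4652 0.2028 0.0988]
 [0.4607 0.1909 0.0994]
 [0.4653 0.2021 0.1206]
 [0.46   0.1902 0.1288]
 [0.4703 0.2022 0.0482]
 [0.479  0.26   0.0327]
 [0.4309 0.1359 0.0339]
 [0.495  0.2213 0.0442]]
side finger [[0.4488 0.2123 0.0956]
 [0.4493 0.2117 0.1222]
 [0.4508 0.2154 0.1504]
 [0.4431 0.1987 0.0957]]
```

The fingers closed on nothing: both cameras put the fingertips at z≈0.09, above the 0.07 plate tops, though the TCP reading implies 0.041. I'll measure the real tip height.

```bash
python3 - <<'E'
from h import *
w=np.load("w2.npy",allow_pickle=True).item(); s=shot("side")
P=cloud(w)
for u in(308,314,330,338):print(u,[(v,P[v,u].round(4).tolist()) for v in range(270,296,3)])
P=cloud(s)
for u in(316,319,323):print("s",u,[(v,P[v,u].round(4).tolist()) for v in range(248,266,2)])
E
```

```text
308 [(270, [0.46, 0.2078, 0.0538]), (273, [0.4579, 0.2087, 0.0533]), (276, [0.4557, 0.2096, 0.0526]), (279, [0.4659, 0.2041, 0.0849]), (282, [0.4657, 0.204, 0.0886]), (285, [0.4656, 0.2039, 0.0924]), (288, [0.4657, 0.2037, 0.0966]), (291, [0.4658, 0.2036, 0.1005]), (294, [0.4652, 0.2038, 0.1025])]
314 [(270, [0.4579, 0.2045, 0.0522]), (273, [0.4564, 0.2051, 0.0531]), (276, [0.4645, 0.2012, 0.0801]), (279, [0.4647, 0.201, 0.085]), (282, [0.4643, 0.2012, 0.0881]), (285, [0.4646, 0.201, 0.0928]), (288, [0.4642, 0.2011, 0.0957]), (291, [0.4639, 0.2011, 0.0987]), (294, [0.4647, 0.2007, 0.104])]
330 [(270, [0.4343, 0.2012, -0.0003]), (273, [0.4314, 0.2024, -0.0017]), (276, [0.4616, 0.1927, 0.0814]), (279, [0.4613, 0.193, 0.0847]), (282, [0.4614, 0.1931, 0.0889]), (285, [0.4612, 0.1933, 0.0923]), (288, [0.4613, 0.1933, 0.0963]), (291, [0.4611, 0.1935, 0.0993]), (294, [0.4615, 0.1935, 0.1037])]
338 [(270, [0.4318, 0.1953, -0.0005]), (273, [0.4294, 0.1962, -0.0005]), (276, [0.4267, 0.1972, -0.0011]), (279, [0.4598, 0.1889, 0.0852]), (282, [0.4597, 0.1891, 0.0889]), (285, [0.4598, 0.1893, 0.09
[... 308 characters left out ...]
 (260, [0.4931, 0.1627, 0.0022]), (262, [0.489, 0.168, 0.0037]), (264, [0.4592, 0.2054, 0.0553])]
s 319 [(248, [0.4478, 0.2107, 0.1142]), (250, [0.4493, 0.2088, 0.106]), (252, [0.4471, 0.2116, 0.1045]), (254, [0.4478, 0.2107, 0.0976]), (256, [0.4476, 0.2109, 0.0923]), (258, [0.4479, 0.2106, 0.0861]), (260, [0.448, 0.2104, 0.0802]), (262, [0.4864, 0.1612, -0.0008]), (264, [0.482, 0.1667, 0.0012])]
s 323 [(248, [0.4441, 0.2037, 0.1106]), (250, [0.4449, 0.2025, 0.1034]), (252, [0.4437, 0.204, 0.1001]), (254, [0.4449, 0.2024, 0.0921]), (256, [0.4443, 0.2031, 0.0875]), (258, [0.4441, 0.2033, 0.0821]), (260, [0.4829, 0.152, -0.0003]), (262, [0.4791, 0.1569, 0.0006]), (264, [0.476, 0.161, 0.0002])]
```

Both views show the tips at z≈0.080, about 39 mm higher than the TCP reading implies, while the finger x,y agree. I'll open and go 39 mm lower.

```bash

python3 -m creep '{"translation":[[0,0,0],[0,0,0],[0,0,0],[0,0,0],[0,0,0]],"yaw":[0,0,0,0,0],"gripper":[0,0,0,0,0]}' 24
python3 -m creep '{"translation":[[0,0,0],[0,0,0],[0,0,0],[0,0,0],[0,0,0]],"yaw":[0,0,0,0,0],"gripper":[0,0,0,0,0]}'
python3 -m creep '{"translation":[[0,0,0],[0,0,-13],[0,0,-26],[0,0,-39],[0,0,-39]],"yaw":[0,0,0,0,0],"gripper":[0,0,0,0,0]}'
python3 -m creep '{"translation":[[0,0,0],[0,0,0],[0,0,0],[0,0,0],[0,0,0]],"yaw":[0,0,0,0,0],"gripper":[80,120,150,255,255]}'
python3 -m creep '{"translation":[[0,0,0],[0,0,0],[0,0,0],[0,0,0],[0,0,0]],"yaw":[0,0,0,0,0],"gripper":[255,255,255,255,255]}'
python3 - <<'E'
from h import *
c=shot("wrist"); save(c,"pics/w3.png"); np.save("w3.npy",c,allow_pickle=True)
E
```

```text
time_s: 4.6
ee_pos: [0.4548, 0.2014, 0.0601]
eef_rot: [3.138, 0.004, -0.388]
force: [0.4, 0.8, 0.6]
grip_width: 0.0303
time_s: 5.02
ee_pos: [0.4548, 0.2014, 0.0601]
eef_rot: [3.138, 0.004, -0.388]
force: [0.1, -0.7, 0.4]
grip_width: 0.0635
time_s: 5.43
ee_pos: [0.4536, 0.2009, 0.0191]
eef_rot: [3.136, 0.006, -0.388]
force: [-0.5, 0.3, -0.9]
grip_width: 0.0938
time_s: 5.85
ee_pos: [0.4541, 0.2011, 0.0198]
eef_rot: [3.137, 0.006, -0.388]
force: [-1.2, 0.1, 3.6]
grip_width: 0.0645
time_s: 6.27
ee_pos: [0.454, 0.201, 0.0198]
eef_rot: [3.137, 0.006, -0.388]
force: [-1.2, -1.5, 1.9]
grip_width: 0.0397
```

View pics/w3.png

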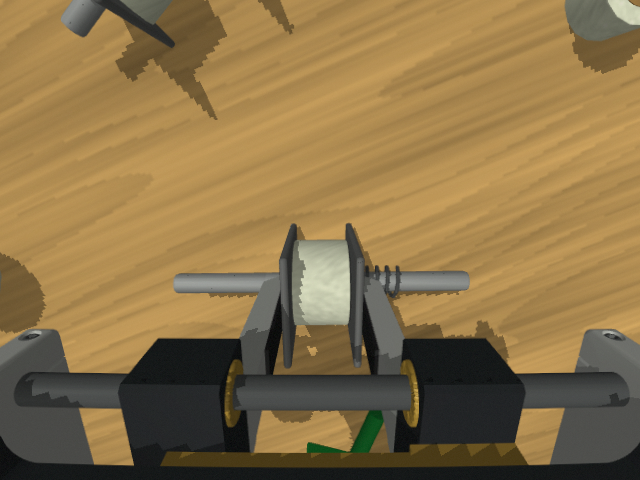

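Squeezed fully (opening 39.7 mm), rod level in the image with ends at (174,283) and (469,281). Lift and carry.

```bash

python3 -m creep '{"translation":[[0,0,10],[0,0,30],[0,0,60],[0,0,90],[0,0,110]],"yaw":[0,0,0,0,0],"gripper":[255,255,255,255,255]}' 24
python3 -m creep '{"translation":[[0,0,25],[5,-15,40],[10,-40,50],[15,-65,50],[20,-90,50]],"yaw":[0,0,0,0.01,0.01],"gripper":[255,255,255,255,255]}'
python3 -m creep '{"translation":[[5,-25,0],[10,-50,0],[15,-80,0],[20,-110,0],[26,-140,0]],"yaw":[0,0,0.01,0.01,0.02],"gripper":[255,255,255,255,255]}'
python3 -m creep '{"translation":[[5,-30,0],[10,-60,0],[15,-90,0],[20,-120,0],[26,-140,0]],"yaw":[0,0,0.01,0.01,0.015],"gripper":[255,255,255,255,255]}'
python3 - <<'E'
from h import *
o=ctrl.get_obs();print(o['ee_pos'],o['eef_rot'],o['grip_width'])
print("to go",(np.array([.5375,-.245])-o['ee_pos'][:2])*1000)
E
```

```text
time_s: 6.73
ee_pos: [0.4545, 0.2013, 0.1331]
eef_rot: [3.139, 0.004, -0.388]
force: [0.3, 0.7, -1.9]
grip_width: 0.0397
time_s: 7.15
ee_pos: [0.4747, 0.1105, 0.1845]
eef_rot: [3.14, 0.002, -0.377]
force: [1.1, 1.3, -2.3]
grip_width: 0.0394
time_s: 7.57
ee_pos: [0.5006, -0.0309, 0.1853]
eef_rot: [3.14, 0.002, -0.356]
force: [0.4, -0.1, -1.7]
grip_width: 0.0394
time_s: 7.98
ee_pos: [0.5264, -0.1732, 0.1859]
eef_rot: [3.14, 0.001, -0.343]
force: [-0.1, -0.2, -0.9]
grip_width: 0.0398
[ 0.52636586 -0.17323193  0.1859102 ] [ 3.13974507e+00  1.23030806e-03 -3.42739562e-01] 0.03982182206473433
to go [ 11.13413751 -71.76807305]
```

```bash

python3 -m creep '{"translation":[[4,-25,0],[8,-50,0],[11,-72,0],[11,-72,0],[11,-72,0]],"yaw":[0,0,0,0,0],"gripper":[255,255,255,255,255]}'
python3 - <<'E'
from h import *
o=ctrl.get_obs();print(o['ee_pos'],o['eef_rot'],o['grip_width'])
for n in("wrist","top","side"):
    c=shot(n); save(c,f"pics/{n}4.png"); np.save(n+"4.npy",c,allow_pickle=True)
E
```

```text
time_s: 8.4
ee_pos: [0.5371, -0.2458, 0.186]
eef_rot: [3.14, 0.002, -0.344]
force: [0.6, 0.8, -1.4]
grip_width: 0.0394
[ 0.5371061  -0.24582497  0.18602199] [ 3.13998329e+00  1.63632808e-03 -3.44177412e-01] 0.03936496757272627
```

View pics/wrist4.png

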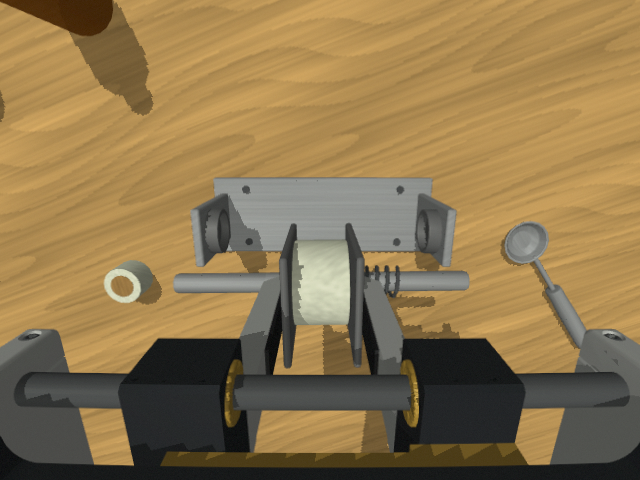

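Wrist view: stand base spans (215,178) to (432,250), cheeks near (210,230) and (437,230) with grey cups inside, and the held rod runs (174,283) to (469,281), parallel.

```bash
python3 - <<'E'
from h import *
o=ctrl.get_obs(); a=o['eef_rot'][2]; ex=np.array([np.cos(a),np.sin(a)]); ey=np.array([-np.sin(a),np.cos(a)])
tc=o['ee_pos'][:2]
def rep(tag,m):
    q=np.c_[(m[:,:2]-tc)@ex,(m[:,:2]-tc)@ey]*1e3
    r=cv2.minAreaRect((m[:,:2]*1e3).astype(np.float32))
    print(tag,len(m),"x",np.percentile(q[:,0],[1,50,99]).round(1),"y",np.percentile(q[:,1],[1,50,99]).round(1),"z",np.percentile(m[:,2],[1,99]).round(4),np.round(r[0],1),np.round(r[1],1),round(r[2],2))
for n,f in(("wrist","wrist4.npy"),("top0","top0.npy"),("side0","side0.npy")):
    c=np.load(f,allow_pickle=True).item(); P=cloud(c).reshape(-1,3); P=P[np.isfinite(P[:,0])]
    d=(P[:,:2]-[.5375,-.245]); u=d@ex; v=d@ey
    near=(abs(u)<.06)&(abs(v)<.14)
    S=near&(abs(v)>.085)&(P[:,2]>.03)&(P[:,2]<.112)
    rep(n+" cheeks",P[S]); 
    for s in(1,-1):
        k=S&(v*s>0); rep(f"  {s} top",P[k&(P[:,2]>.085)])
        rep(f"  {s} all",P[k])
    rep(n+" base",P[near&(P[:,2]>.004)&(P[:,2]<.014)])
    if n=="wrist":
        R=near&(P[:,2]>.16)&(P[:,2]<.215)&(abs(v)>.06)&(abs(v)<.1)
        for s in(1,-1): rep(f"rod {s}",P[R&(v*s>0)])
E
```

```text
wrist cheeks 4062 x [-23.2   5.5  27.8] y [-115.2   89.2  108.3] z [0.0349 0.1037] [ 537.9 -248.1] [226.1  52.2] 70.19
  1 top 1346 x [-22.9   4.4  27.8] y [ 89.3 101.5 108.8] z [0.0854 0.1038] [ 572.6 -151.5] [20.8 52. ] 70.29
  1 all 2048 x [-22.4   6.   27.9] y [ 89.2 101.1 108.7] z [0.035  0.1037] [ 572.7 -151.5] [20.9 52.2] 70.36
  -1 top 1299 x [-23.7   3.5  26.8] y [-115.6 -108.4  -97.1] z [0.0857 0.1038] [ 502.9 -345. ] [19.7 51.8] 71.21
  -1 all 2014 x [-23.5   5.   27.1] y [-115.5 -108.1  -97. ] z [0.0349 0.1036] [ 502.9 -345.1] [19.7 52.1] 70.38
wrist base 13328 x [-38.9   8.6  43.9] y [-115.1   -4.2  108.6] z [0.0055 0.0101] [ 538.1 -248. ] [241.2  84.6] 70.25
rod 1 858 x [-4.4  2.6  6.3] y [59.6 72.2 85. ] z [0.1923 0.2011] [ 562.5 -176.5] [26.  11.4] 71.37
rod -1 957 x [-4.2  3.   7.1] y [-89.1 -74.7 -60.7] z [0.193  0.2002] [ 513.6 -315.5] [28.9 12.1] 69.85
top0 cheeks 600 x [-24.5  -2.5  25.2] y [-113.4  -95.7  112. ] z [0.0329 0.1055] [ 538.1 -245.6] [226.8  52. ] 70.22
  1 top 168 x [-22.7  -0.   25.6] y [ 91.  104.8 111.4] z [0.0858 0.1071] [ 573.2 -149.4] [20.6 50
[... 432 characters left out ...]
45.5] [278.2 119.2] 70.29
side0 cheeks 858 x [-27.   -5.2  25. ] y [-111.4   94.5  113.6] z [0.0307 0.1035] [ 537.1 -243.9] [229.3  55.5] 70.44
  1 top 135 x [-25.9  -3.   23.8] y [ 94.  110.6 113.8] z [0.0851 0.104 ] [ 571.3 -146.7] [21.4 51.3] 67.39
  1 all 438 x [-27.5  -4.7  24.7] y [ 93.6 111.1 114. ] z [0.0305 0.1032] [ 571.4 -146.8] [22.6 55.6] 69.11
  -1 top 149 x [-26.3  -5.2  25.7] y [-113.  -105.4  -91.9] z [0.0858 0.1042] [ 502.2 -339.8] [22.3 54.9] 76.34
  -1 all 420 x [-26.8  -5.5  25.1] y [-111.9 -104.1  -91.7] z [0.0316 0.1038] [ 502.2 -339.7] [22.6 54.9] 76.34
side0 base 1608 x [-42.6  -6.4  42.2] y [-113.5   -3.4  119.3] z [0.0043 0.0126] [ 537.1 -244.4] [244.9  89.7] 70.67
```

```bash

python3 -m creep '{"translation":[[0,-1,-15],[0,-1,-40],[0,-1,-60],[0,-1,-60],[0,-1,-60]],"yaw":[0,0,0,0,0],"gripper":[255,255,255,255,255]}'
python3 - <<'E'
from h import *
o=ctrl.get_obs(); print(o['ee_pos'],o['eef_rot']); a=o['eef_rot'][2]; ex=np.array([np.cos(a),np.sin(a)]); ey=np.array([-np.sin(a),np.cos(a)]); tc=o['ee_pos'][:2]
c=shot("wrist"); P=cloud(c).reshape(-1,3); P=P[np.isfinite(P[:,0])]
u=(P[:,:2]-tc)@ex; v=(P[:,:2]-tc)@ey; z=P[:,2]
S=(abs(u)<.05)&(abs(v)>.085)&(abs(v)<.13)&(z>.03)&(z<.11)
for s in(1,-1):
    k=S&(v*s>0); print("cheek",s,np.percentile(u[k],[1,99])*1e3,np.percentile(v[k],[.5,1,99,99.5])*1e3)
    k=(abs(u)<.012)&(v*s>.055)&(v*s<.11)&(z>.115)&(z<.15); print("rod",s,k.sum(),np.percentile(u[k],[1,50,99])*1e3,np.percentile(v[k],[.5,1,99,99.5])*1e3,np.percentile(z[k],[1,99]))
E
```

```text
time_s: 8.97
ee_pos: [0.5373, -0.2446, 0.1264]
eef_rot: [3.14, 0.002, -0.341]
force: [-0.5, -0.0, -1.1]
grip_width: 0.0396
[ 0.53725961 -0.2445717   0.1264063 ] [ 3.14012925e+00  2.28434020e-03 -3.41090882e-01]
cheek 1 [-20.77468293  27.97129225] [ 89.39325267  89.51327106 108.49105375 108.76028357]
rod 1 1050 [-4.79328022  2.1251192   6.06097634] [55.21354561 55.38593088 86.30314437 86.42857537] [0.13274706 0.14167845]
cheek -1 [-22.71956745  26.90770782] [-116.00190221 -115.68406989  -96.07863657  -95.93524518]
rod -1 1084 [-4.27327402  3.03088894  7.08108778] [-87.81529393 -87.58077455 -55.40636163 -55.1337776 ] [0.13302356 0.14060468]
```

```bash

python3 -m creep '{"translation":[[1,-3,0],[1,-3,-5],[1,-3,-10],[1,-3,-15],[1,-3,-15]],"yaw":[-0.002,-0.002,-0.002,-0.002,-0.002],"gripper":[255,255,255,255,255]}'
python3 - <<'E'
from h import *
o=ctrl.get_obs(); print(o['ee_pos'],o['eef_rot']); a=o['eef_rot'][2]; ex=np.array([np.cos(a),np.sin(a)]); ey=np.array([-np.sin(a),np.cos(a)]); tc=o['ee_pos'][:2]
c=shot("wrist"); P=cloud(c).reshape(-1,3); P=P[np.isfinite(P[:,0])]
u=(P[:,:2]-tc)@ex; v=(P[:,:2]-tc)@ey; z=P[:,2]
S=(abs(u)<.05)&(abs(v)>.085)&(abs(v)<.13)&(z>.03)&(z<.105)
for s in(1,-1):
    k=S&(v*s>0); print("cheek",s,np.percentile(u[k],[1,99])*1e3,np.percentile(v[k],[.5,1,99,99.5])*1e3)
    k=(abs(u)<.012)&(v*s>.055)&(v*s<.11)&(z>.109)&(z<.14); print("rod",s,k.sum(),np.percentile(u[k],[1,50,99])*1e3,np.percentile(v[k],[.5,1,99,99.5])*1e3,np.percentile(z[k],[1,99]))
E
```

```text
time_s: 9.43
ee_pos: [0.5383, -0.2478, 0.1113]
eef_rot: [3.14, 0.002, -0.343]
force: [-0.7, 0.6, -1.4]
grip_width: 0.0397
[ 0.53831751 -0.2477661   0.11132722] [ 3.14004176e+00  1.80113127e-03 -3.43282477e-01]
cheek 1 [-24.62229339  25.59821034] [ 91.78044908  92.00397705 111.23704767 111.59578845]
rod 1 1055 [-4.82254789  2.16551488  6.04002672] [55.19116788 55.44948954 86.40964873 86.67214827] [0.11770789 0.12654241]
cheek -1 [-25.32055739  25.03590983] [-113.36360943 -113.05856674  -93.54286984  -93.45491348]
rod -1 1091 [-4.35268664  3.05941042  7.06911879] [-87.65445506 -87.44178753 -55.34683105 -55.2108697 ] [0.11802144 0.12561272]
```

Rod end to rim gaps are 5.2 and 5.9 mm and it is centred across. Going down the last 45 mm.

```bash

python3 -m creep '{"translation":[[0,0,-10],[0,0,-22],[0,0,-35],[0,0,-45],[0,0,-45]],"yaw":[0,0,0,0,0],"gripper":[255,255,255,255,255]}'
python3 -m creep '{"translation":[[0,0,0],[0,0,0]],"yaw":[0,0],"gripper":[255,255]}'
python3 - <<'E'
from h import *
c=shot("side"); cv2.imwrite("pics/s5.png",cv2.resize(c['pixels'][80:200,330:490,::-1],(800,600)))
E
```

```text
time_s: 9.9
ee_pos: [0.5373, -0.2472, 0.0638]
eef_rot: [3.141, 0.006, -0.343]
force: [-0.3, -0.7, -1.8]
grip_width: 0.0394
time_s: 10.07
ee_pos: [0.5372, -0.2471, 0.0636]
eef_rot: [3.141, 0.006, -0.343]
force: [0.3, 0.3, -1.9]
grip_width: 0.0396
```

View pics/s5.png

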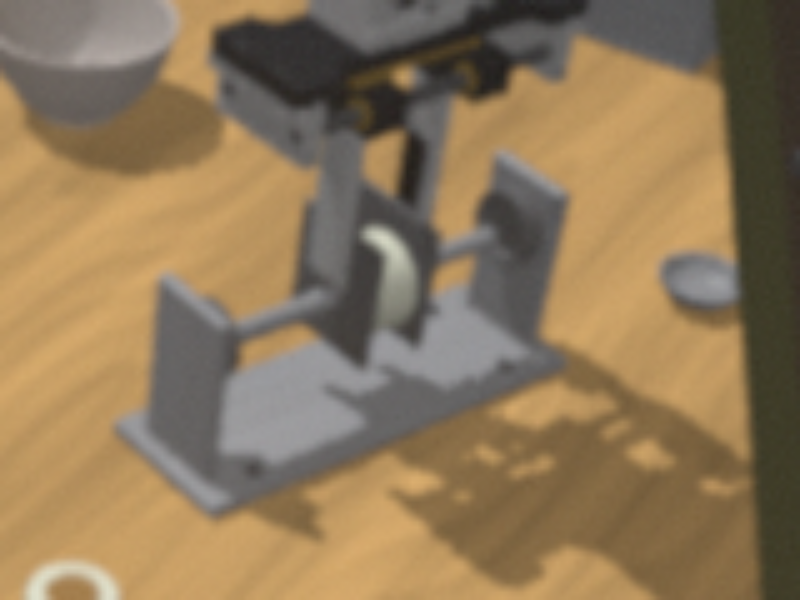

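The rod sits between the cups at cup height. I'll lift 3 mm and let it spring out slowly.

```bash

python3 -m creep '{"translation":[[1,0,3],[1,0,3],[1,0,3],[1,0,3]],"yaw":[0,0,0,0],"gripper":[255,255,255,255]}'
python3 -m creep '{"translation":[[0,0,0],[0,0,0],[0,0,0],[0,0,0],[0,0,0]],"yaw":[0,0,0,0,0],"gripper":[140,128,116,104,96]}'
python3 -m creep '{"translation":[[0,0,0],[0,0,0],[0,0,0],[0,0,0],[0,0,0]],"yaw":[0,0,0,0,0],"gripper":[88,80,70,60,50]}'
python3 -m creep '{"translation":[[0,0,0],[0,0,0],[0,0,0],[0,0,0],[0,0,0]],"yaw":[0,0,0,0,0],"gripper":[30,0,0,0,0]}'
python3 - <<'E'
from h import *
c=shot("side"); cv2.imwrite("pics/s6.png",cv2.resize(c['pixels'][80:200,330:490,::-1],(800,600)))
E
```

```text
time_s: 10.45
ee_pos: [0.5385, -0.2473, 0.0674]
eef_rot: [3.14, 0.005, -0.343]
force: [0.7, 0.4, -2.1]
grip_width: 0.0394
time_s: 10.87
ee_pos: [0.5385, -0.2473, 0.0674]
eef_rot: [3.141, 0.005, -0.343]
force: [0.2, -0.4, -1.9]
grip_width: 0.0581
time_s: 11.28
ee_pos: [0.5386, -0.2473, 0.0675]
eef_rot: [3.141, 0.004, -0.343]
force: [0.0, 0.1, 0.5]
grip_width: 0.0746
time_s: 11.7
ee_pos: [0.5386, -0.2473, 0.0675]
eef_rot: [3.141, 0.004, -0.343]
force: [0.2, 0.0, 0.5]
grip_width: 0.0941
```

View pics/s6.png

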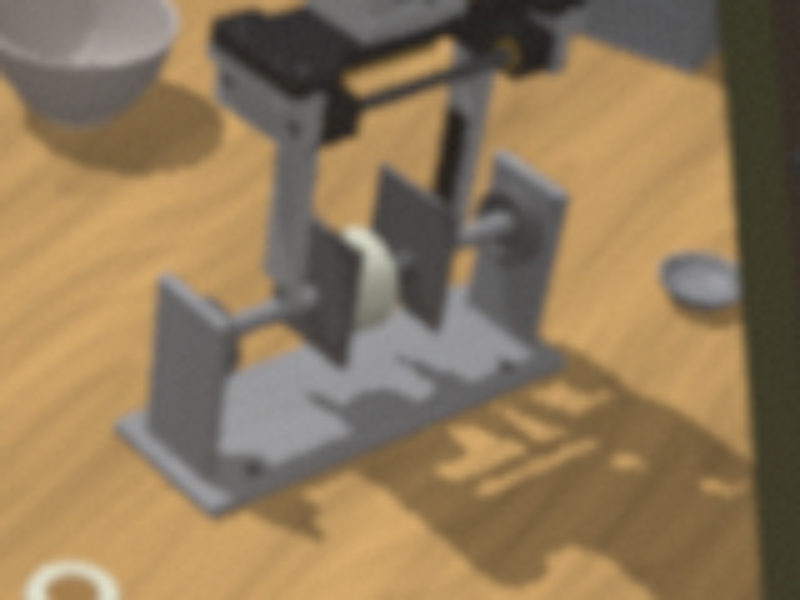

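Rod ends are in both cups, the plates have sprung out, and the fingers are clear. Retreat and check.

```bash

python3 -m creep '{"translation":[[0,0,10],[0,0,25],[0,0,45],[0,0,75],[0,0,110]],"yaw":[0,0,0,0,0],"gripper":[0,0,0,0,0]}'
python3 -m creep '{"translation":[[0,0,25],[0,0,25],[0,0,25],[0,0,25]],"yaw":[0,0,0,0],"gripper":[0,0,0,0]}'
python3 - <<'E'
from h import *
o=ctrl.get_obs(); print(o['ee_pos'],o['force']); a=o['eef_rot'][2]; ex=np.array([np.cos(a),np.sin(a)]); ey=np.array([-np.sin(a),np.cos(a)])
c=shot("wrist"); save(c,"pics/w7.png"); P=cloud(c).reshape(-1,3); P=P[np.isfinite(P[:,0])]
tc=np.array([.5385,-.2477]); u=(P[:,:2]-tc)@ex*1e3; v=(P[:,:2]-tc)@ey*1e3; z=P[:,2]*1e3
def r(t,k): print(t,k.sum(),"u",np.percentile(u[k],[1,50,99]).round(1),"v",np.percentile(v[k],[1,50,99]).round(1),"z",np.percentile(z[k],[1,50,99]).round(1))
for s in(1,-1):
    r("cheek",(abs(u)<50)&(abs(v)>87)&(abs(v)<130)&(z>30)&(z<112)&(v*s>0))
    r("rod",(abs(u)<12)&(v*s>50)&(v*s<85)&(z>40)&(z<100))
k=(abs(u)<45)&(abs(v)<50)&(z>90)&(z<130); r("plates",k)
t=shot("top"); P=cloud(t)
for f in ("top0.npy",):
    t0=np.load(f,allow_pickle=True).item(); d=np.abs(t0['pixels'].astype(int)-t['pixels'].astype(int)).sum(2)[140:180,265:318]; print("short diff",d.max(),d.mean())
E
```

```text
time_s: 12.17
ee_pos: [0.5379, -0.247, 0.1783]
eef_rot: [3.141, 0.007, -0.343]
force: [0.1, -0.4, -0.8]
grip_width: 0.0937
time_s: 12.5
ee_pos: [0.5376, -0.2468, 0.2027]
eef_rot: [3.141, 0.008, -0.343]
force: [-0.0, 0.1, -0.4]
grip_width: 0.0943
[ 0.53758112 -0.24680565  0.20270317] [-0.02205764  0.08781455 -0.40890769]
cheek 1810 u [-24.5   4.6  25.6] v [ 88.4 103.8 111.5] z [ 33.5  92.6 103.7]
rod 429 u [-4.9  1.3  6. ] v [50.4 67.3 84.5] z [75.7 80.1 82.7]
cheek 1779 u [-25.3   4.4  25.1] v [-112.9 -105.4  -88.6] z [ 34.7  92.3 103.8]
rod 433 u [-4.   2.1  6.8] v [-84.6 -67.4 -50.2] z [75.6 79.9 81.9]
plates 2374 u [-26.8   3.8  30.3] v [-33.9  12.   31.3] z [ 90.6  99.8 118.2]
short diff 39 14.010377358490565
```

View pics/w7.png

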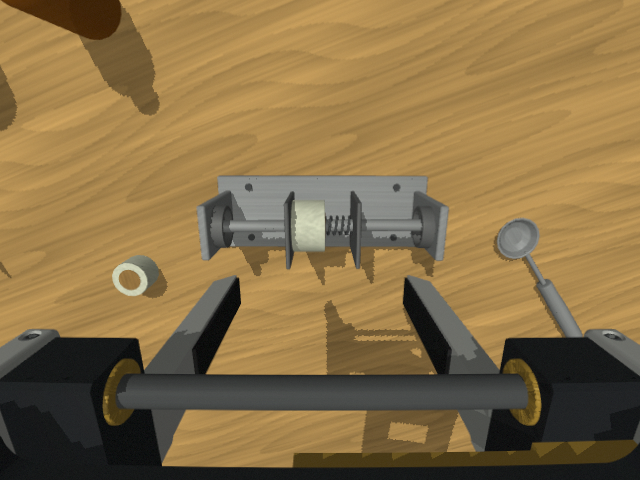

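The rod spans cup to cup, with its top at z≈82 mm, so its axis is about 76 mm. The plates are 65 mm apart (about 4 mm of squeeze). Short spindle unmoved, arm clear.

```bash
python3 -c "
from station import ctrl
print(ctrl.hand_in())"
```

```text
the job is handed in; nothing more can be done
None
```

The long spindle is in the stand with both rod ends in the cups, and the job was handed in at about 12.6 s of the 40 s allowed. I squeezed it fully, to 40 mm over the plates, lowered it between the cups, let it spring out slowly and backed off straight up.

Last checks, from wrist depth:

| Check | Measured | Allowed |
|---|---|---|
| Rod axis height | about 76 mm (stand point at 75 mm) | ±14 mm |
| Across the cup line | about 1 mm off | ±14 mm |
| Along the cup line | plates' middle about 1 mm off | ±6 mm |
| Squeeze | plates about 65 mm over outer faces, so about 4–5 mm | under 9 mm |

The rod looked parallel to the cup line. The short spindle's patch in the top view showed no real change, and the gripper stood clear with near-zero force.

- **First grasp missed:** the first grasp closed on nothing, without touching the spindle. Both cameras showed the fingertips about 39 mm higher than the TCP reading and the stated 19 mm tip length imply. I went 39 mm lower and the second grasp held.
- **View disagreement:** the fixed cameras and the wrist camera disagreed by 2–4 mm on the stand's position along the cup line. I used the wrist camera for the final alignment.

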